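# Rake stirring rods into the grooves of their tray

### The arm

A 6-joint arm with a two-finger parallel gripper is mounted at the origin on the work surface. World frame = base frame: x ahead of the robot, y to its left, z up, the work surface at z = 0. Lengths are in m, angles in rad, forces in N, time in s.
With the tool pointing down it reaches from about 0.325 to 0.9 m from the base axis. Payload 3.5 kg.
Tool frame: the origin (TCP) lies midway between the tips of the shut fingers; the grasp point (between the pads) lies 19 mm behind it; z points along the fingers, y is the direction in which the jaws open and shut (so a half turn about z gives the same grasp; the last joint's range is limited). The gripper opens to 85 mm and grips with 20 to 120 N. Pads are 22 mm wide; open, the fingers measure 114 mm over their backs; the gripper's body (76 mm by 85 mm) begins 54 mm behind the grasp point. The pads swing forward as they close: fully open they stand 13 mm farther back than shut.
Start: joints at [1.224, 0.276, -0.026, 1.268, 0, 1.467], TCP at [0.151, 0.607, 0.231] pointing down, gripper open.
Joint ranges: [-3.12, 3.12], [-0.85, 1.88], [-1.08, 1.24], [-1.95, 2.15], [-1.57, 1.53], [-3.14, 3.14]. Speed limits (rad/s): [2.57, 2.57, 3.14, 3.14, 3.14, 3.14].

### API

Orientations are given as a unit quaternion [w, x, y, z].
In Python, from plant import r, kinematics, monitor, imaging gives the robot as it stands. Calls block until the motion is done:
- r.move_ptp(position, orientation): joint-space move of the TCP to a pose.
- r.line_to(position, orientation=None, v=0.15, stop_force=None): straight line of the TCP; orientation=None keeps the orientation; v is the mean speed in m/s. With stop_force (N) it stops when the force on the tool has changed by that much, and returns True; else False.
- r.move_joints(angles): joint-space move.
- r.command_gripper(opening): finger opening in m; the grip force is fixed at half the most; returns when the fingers have stopped.
- r.pause(seconds).
- kinematics.ik(position, orientation): joint angles nearest the present ones, or None.
- monitor.sense(): the state.
- imaging.capture(name): name is "side" or "top" or "wrist"; returns a dict with "pixels" (420x560x3 uint8, red, green, blue), "fx", "fy", "cx", "cy" (pixels), "view" (4x4, takes a point from world to camera coordinates). Camera axes: x right, y down, z forward; pixel columns grow to the right and rows downward; lengths in m; the calibration is good to about 2 mm. A picture is of the moment at which its call begins. There is no depth.
A pose or a line that the arm cannot do raises r.MotionError and nothing moves.
- r.close_job(): hands the job in, once; it reports no verdict.
The state is a dict: "t": time; "joint_positions": joint angles; "joint_velocities": joint speeds; "joint_efforts": joint torques, N m; "position": TCP position; "orientation": TCP orientation; "force": force on the tool from outside, world axes, zero at the start; "ft_torque": the same for the moment, N m; "gripper_width": finger opening in m.
Only numpy, scipy, OpenCV 4.12 (cv2) and the standard library are available. Lean on these libraries where they do the work, as an engineer would, in place of code of your own. Each camera call takes 0.05 s, during which the arm holds its last target.

### The job

Take the rake from its mat and comb the loose steel rods in the tray into its grooves, one rod fully down in each: set the rake's teeth down on the bare strip at the side of the tray nearer the rake, and draw it across all the grooves onto the bare strip at the other end, with its teeth kept lightly on the bed the whole way and never pressed hard; where a rod catches, ease back and come again rather than force it. Then stand the rake back on the middle of its mat and let go; do not touch the rods with the gripper and leave the other things on the bench alone.

Things in the scene. Friction and masses are not known exactly. Their poses are not given: they have to be found in the camera images.
- tray: White tray, 146 x 282 mm outside, walls 42 mm high and 7 mm thick, fixed to the table. Origin: centre of its underside. x runs along the grooves of the blue bed inside, y across them (combing direction). The bed (130 x 266 mm) lies on firm rubber feet (gives 1 mm per 8 N); its top is 28 to 36 mm above the table, different each time and not measured: feel for it.
- tray_start (a point): Middle of the bed's bare start strip, projected down to table height. The strip runs from tray y = -133 to -59.5 mm; this point is at y = -96.5. Axes as the tray.
- tray_grooves (a point): Middle of the grooved part, projected down to table height (tray y = 13 mm). Seven straight grooves along tray x, 13 mm wide, 10.5 mm deep, 22 mm apart, centres at tray y = -53, -31, -9, 13, 35, 57, 79 mm, with flat 9 mm crests level with the strips. A rod can catch on a crest or on another rod and block the rake: backing off some 6 mm frees it. Axes as the tray.
- tray_end (a point): Middle of the bed's bare end strip, projected down to table height (tray y = 109.5 mm). The strip runs from tray y = 85.5 to 133 mm. Axes as the tray. The four equal rods are polished steel, 10 mm diameter, 100 mm long, round ends, about 60 g; they start askew on top of the grooved part, at tray y from -80 to 80 mm; their poses are not measured. Down in a groove a rod lies just below the crests.
- rake_grip (a point): Centre of the rake's upright black handle (36 mm along its x, 20 mm thick along its y, 60 mm tall), 67 mm above the bottom of the teeth and 30 mm above the aluminium head (112 x 40 mm, 12 thick). z points up. The rake weighs 0.22 kg, is the same to either side and stands by itself on its teeth.
- rake_foot (a point): Point midway under the rake, level with the bottom of its five teeth: blades 25 mm apart along its x (from -50 to 50 mm), each 6 mm wide, 40 mm long along y and 25 mm tall, with round 4 mm runners underneath, 45 mm long, that slide over the grooves without dropping in. It pushes rods with the row of blade ends, along its y. 2 to 6 N on the bed is plenty.
- mat: Rake's black rubber mat, 150 x 84 x 4 mm, fixed on the table; origin at the centre of its underside; its x is the long side. The rake starts on it, about central, its x along the mat's x.
- jar: Bystander: small white jar, 34 diameter and 45 tall mm. Leave alone.
- marker: Bystander: black marker pen, 135 long and 12 thick mm. Leave alone.
Not all that is in view belongs to the job. Of the things shaped like the part that bears rake_grip, the aluminium one is meant. Several things have the shape of the mat; the one meant has the colours described above.

How it is judged:
By the outcome, as a careful person would: the job done as asked, in the order asked, and still so for the second after the job is handed in, with the robot touching nothing.
It also fails if it takes over 64 s, if anything falls off the work surface, if the arm or the gripper's body presses on something with over 40 N, if the wrist force passes 120 N, or if a joint passes its speed limit or range.

## Working session

There is one attempt and no reset: what is moved stays moved. The work goes in short steps, each a Python script; the robot and the scene stay as the last script left them, time stands still between calls to the robot, and variables do not carry over. Pictures are saved under pics/ and viewed, and the job is handed in when it is done.

```bash
ls; mkdir -p pics; python3 - <<'E'
from plant import r,kinematics,monitor,imaging
import cv2,numpy as np
print(monitor.sense())
for n in ["side","top","wrist"]:
    c=imaging.capture(n); cv2.imwrite(f"pics/{n}0.png",c["pixels"][:,:,::-1]); print(n,c["fx"],c["fy"],c["cx"],c["cy"],np.round(c["view"],3).tolist())
E
```

```text
pics
{'t': 0.0, 'joint_positions': array([ 1.22361702e+00,  2.77124883e-01, -2.79108351e-02,  1.26799615e+00,
        2.97147205e-05,  1.46739513e+00]), 'joint_velocities': array([ 0.00147696,  0.00024343,  0.00048844, -0.0019287 , -0.00051921,
        0.00082928]), 'joint_efforts': array([-4.22191579e-04, -4.45514596e+01,  2.95198828e+01,  1.63526513e-02,
       -2.46343971e-04,  5.06994979e-06]), 'position': array([0.15058845, 0.60577337, 0.23015063]), 'orientation': array([-2.64179730e-04,  1.21587398e-01,  9.92580100e-01, -1.08620416e-03]), 'force': array([0.9472447 , 0.33786484, 0.44913819]), 'ft_torque': array([0.00885683, 0.03664027, 0.02910894]), 'gripper_width': 0.08512726355736988}
side 497.17497479496615 497.17497479496615 285.24575046942954 212.23381858105213 [[0.872, -0.49, 0.014, -0.432], [-0.325, -0.599, -0.732, 0.241], [0.367, 0.634, -0.681, 1.037], [0.0, 0.0, 0.0, 1.0]]
top 471.6500718961772 471.6500718961772 282.61361982512545 210.96303316217126 [[-0.009, -1.0, -0.005, 0.026], [-0.998, 0.009, -0.06, 0.499], [0.06, 0.005, -0.998, 1.26], [0.0, 0.0, 0.0, 1.0]]
wrist 370.3698498558286 370.3698498558286 283.01859905125633 208.84109644660046 [[0.241, 0.971, -0.002, -0.624], [0.928, -0.23, 0.294, -0.038], [0.284, -0.073, -0.956, 0.38], [0.0, 0.0, 0.0, 1.0]]
```

View pics/side0.png

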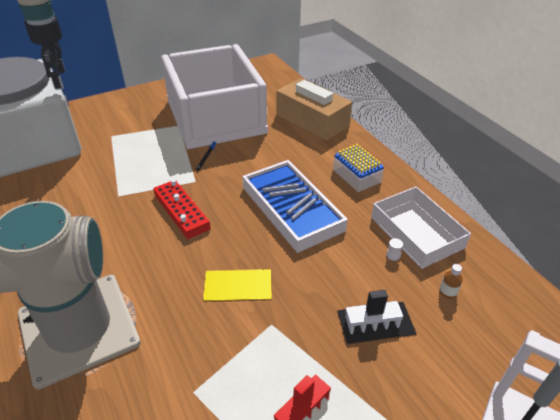

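View pics/top0.png

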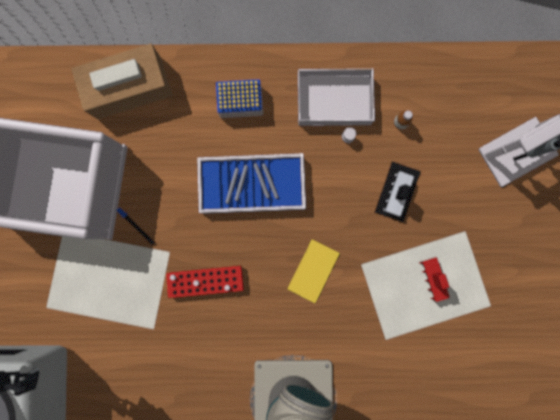

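View pics/wrist0.png

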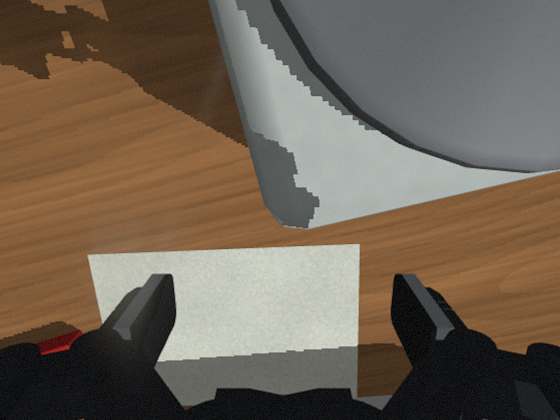

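Top view: the aluminium rake is at (399,192) on the black mat. The other object of that shape is the red rake at (437,280) on white paper. Mat-shaped things are black (399,192), yellow (314,270). The tray is at (252,184), with four rods at columns 230–275, and its start side is to the right (nearer the rake). Next I take close crops to check the choice.

```bash
python3 - <<'E'
import cv2,numpy as np
t=cv2.imread("pics/top0.png"); s=cv2.imread("pics/side0.png")
a=cv2.resize(t[140:230,185:320],None,fx=5,fy=5,interpolation=cv2.INTER_CUBIC)
b=cv2.resize(t[150:235,360:440],None,fx=5,fy=5,interpolation=cv2.INTER_CUBIC)
cv2.imwrite("pics/c_tray.png",a)
c=cv2.resize(s[280:350,330:425],None,fx=4,fy=4,interpolation=cv2.INTER_CUBIC)
h=max(b.shape[0],c.shape[0]); o=np.zeros((h,b.shape[1]+c.shape[1],3),np.uint8); o[:b.shape[0],:b.shape[1]]=b;o[:c.shape[0],b.shape[1]:]=c
cv2.imwrite("pics/c_rake.png",o)
E
```

```text
(no output)
```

View pics/c_tray.png

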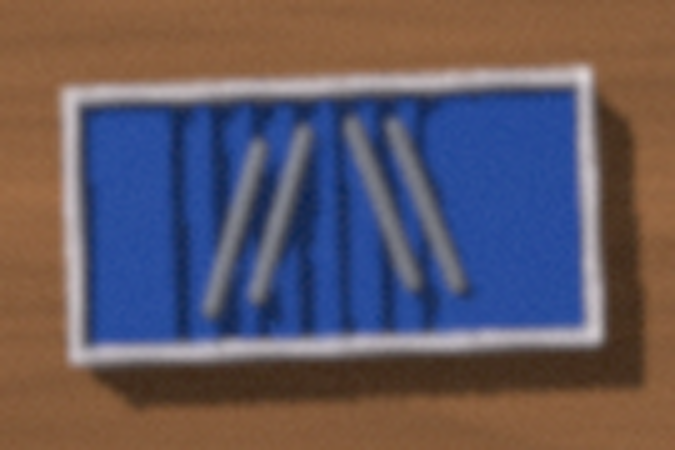

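View pics/c_rake.png

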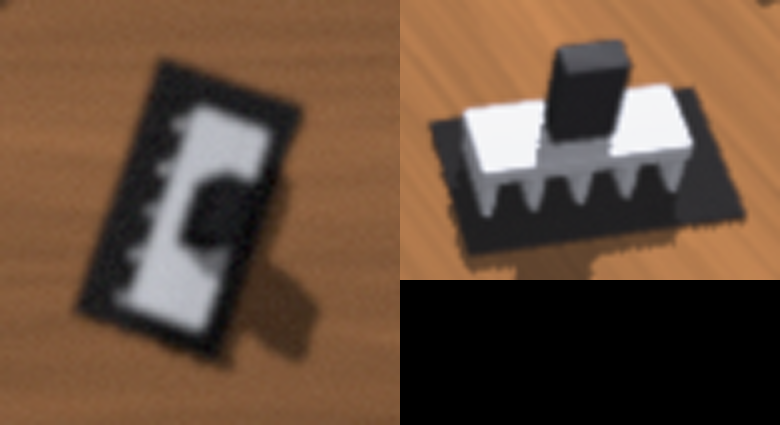

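The crop shows the aluminium rake with a black handle on the black mat, so the choice is right. The wide bare strip is at the right of the tray. Next, measure by masks and rays.

```bash
cat > h.py <<'E'
import cv2,numpy as np
from plant import r,kinematics,monitor,imaging
def cap(n,name=None):
    c=imaging.capture(n); c["bgr"]=np.ascontiguousarray(c["pixels"][:,:,::-1])
    if name: cv2.imwrite(f"pics/{name}.png",c["bgr"])
    return c
def ray(c,uv):
    V=np.array(c["view"]); R=V[:3,:3]; o=-R.T@V[:3,3]
    d=R.T@np.array([(uv[0]-c["cx"])/c["fx"],(uv[1]-c["cy"])/c["fy"],1]); return o,d/np.linalg.norm(d)
def onplane(c,uv,z):
    o,d=ray(c,uv); return o+d*(z-o[2])/d[2]
def tri(rays):
    A=np.zeros((3,3));b=np.zeros(3)
    for o,d in rays:
        P=np.eye(3)-np.outer(d,d);A+=P;b+=P@o
    x=np.linalg.solve(A,b); return x,[float(np.linalg.norm((np.eye(3)-np.outer(d,d))@(x-o))) for o,d in rays]
def proj(c,p):
    q=np.array(c["view"])@np.append(p,1); return np.array([c["fx"]*q[0]/q[2]+c["cx"],c["fy"]*q[1]/q[2]+c["cy"]])
def rect(c,mask,z):
    """largest contour -> plane z -> min area rect: centre, long axis angle, sizes (mm)"""
    cs,_=cv2.findContours(mask,cv2.RETR_EXTERNAL,cv2.CHAIN_APPROX_NONE); k=max(cs,key=cv2.contourArea)
    P=np.array([onplane(c,p[0],z)[:2] for p in k])*1000
    (x,y),(w,h),a=cv2.minAreaRect(P.astype(np.float32))
    if w<h: a+=90; w,h=h,w
    return np.array([x,y])/1000,(a+90)%180-90,(w,h)
def quat(yaw):
    """tool down; tool y axis at world yaw (mod pi) -> tool x = yaw+90?"""
    from scipy.spatial.transform import Rotation as R
    y=np.array([np.cos(yaw),np.sin(yaw),0]);z=np.array([0,0,-1.]);x=np.cross(y,z)
    q=R.from_matrix(np.stack([x,y,z],1)).as_quat(); return np.array([q[3],*q[:3]])
E
python3 - <<'E'
from h import *
t=cap("top");s=cap("side")
def roi(m,x0,x1,y0,y1):
    o=np.zeros_like(m);o[y0:y1,x0:x1]=m[y0:y1,x0:x1];return o
hs=cv2.cvtColor(t["bgr"],cv2.COLOR_BGR2HSV)
wood=((hs[...,0]>3)&(hs[...,0]<22)&(hs[...,1]>90))
m=roi((~wood).astype(np.uint8)*255,190,315,140,225)
m=cv2.morphologyEx(m,cv2.MORPH_OPEN,np.ones((3,3)))
print("tray top",rect(t,m,.042))
g=t["bgr"].max(2)
m2=roi(((g<60)|(hs[...,1]<70)).astype(np.uint8)*255,365,430,155,232)
m2=cv2.morphologyEx(m2,cv2.MORPH_OPEN,np.ones((3,3)))
print("mat top",rect(t,m2,.004))
m3=roi((g>120).astype(np.uint8)*255&((hs[...,1]<60)*255).astype(np.uint8),365,430,155,232)
print("head top z.037+.004",rect(t,m3,.041))
for z in(0,.042): print([np.round(onplane(t,p,z),3).tolist() for p in [(198,157),(304,154),(305,209),(200,213)]])
v=t["bgr"].copy();v[m2>0]=(0,255,0);v[m>0]=(0,0,255);v[m3>0]=(255,0,255)
cv2.imwrite("pics/m.png",cv2.resize(v[130:240,180:440],None,fx=3,fy=3))
E
```

```text
tray top (array([0.57294727, 0.10434485]), -88.26721060276031, (288.7777404785156, 154.92523193359375))
mat top (array([ 0.54923383, -0.29309494]), -19.21147918701172, (147.00546264648438, 84.8781967163086))
head top z.037+.004 (array([ 0.54329901, -0.28651379]), -20.232986450195312, (113.083740234375, 44.9193229675293))
[[0.651, 0.253, 0.0], [0.657, -0.039, 0.0], [0.505, -0.04, 0.0], [0.497, 0.248, 0.0]]
[[0.644, 0.246, 0.042], [0.649, -0.037, 0.042], [0.503, -0.038, 0.042], [0.494, 0.24, 0.042]]
```

View pics/m.png

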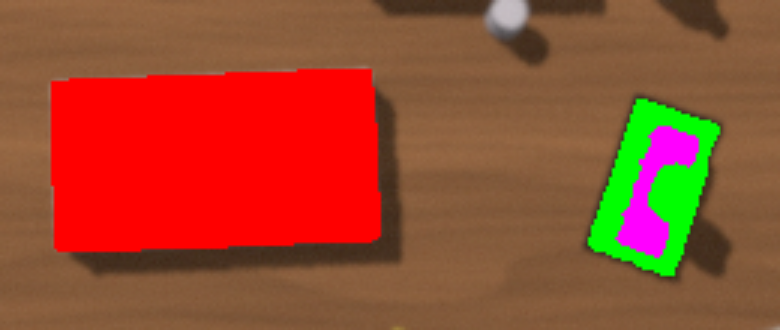

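```bash
python3 - <<'E'
from h import *
from scipy.spatial.transform import Rotation as R
c=cap("wrist"); st=monitor.sense()
V=np.array(c["view"]);o=-V[:3,:3].T@V[:3,3]
q=st["orientation"];T=R.from_quat([*q[1:],q[0]]).as_matrix()
print("cam in tool",T.T@(o-st["position"]),"axis",T.T@V[2,:3])
print("aim at z=.05:",onplane(c,(280,210),.05)-st["position"], "in tool",T.T@(onplane(c,(280,210),.05)-st["position"]))
for p,y in [((.50,.1,.30),91.7),((.545,-.29,.25),70.8),((.57,.1,.08),91.7),((.57,-.0,.08),91.7),((.545,-.29,.06),70.8)]:
    print(p,kinematics.ik(p,quat(np.radians(y))),kinematics.ik(p,quat(np.radians(y+180))))
E
```

```text
cam in tool [ 0.07578636  0.00023187 -0.14225244] axis [-2.93872088e-01 -3.92907811e-04  9.55844674e-01]
aim at z=.05: [ 0.02324394 -0.00867296 -0.18087839] in tool [-0.02466878 -0.00265836  0.18087807]
(0.5, 0.1, 0.3) [ 0.07056086  0.04161845 -0.16000928  1.36916859  0.          0.04089026] [ 0.07056086  0.04161845 -0.16000928  1.36916859  0.         -3.10070239]
(0.545, -0.29, 0.25) [-0.59367378  0.25418188 -0.01594124  1.3006732   0.         -0.25857057] [-0.59367378  0.25418188 -0.01594124  1.3006732   0.          2.88302209]
(0.57, 0.1, 0.08) [ 0.06198348  0.31660996 -0.3138072   0.94037917  0.          0.03231288] [ 0.06198348  0.31660996 -0.3138072   0.94037917  0.         -3.10927977]
(0.57, -0.0, 0.08) [-0.11340079  0.30286265 -0.33324562  0.93468806  0.         -0.14307139] [-0.11340079  0.30286265 -0.33324562  0.93468806  0.          2.99852127]
(0.545, -0.29, 0.06) [-0.59367378  0.39820683 -0.2430195   0.92957     0.         -0.25857057] [-0.59367378  0.39820683 -0.2430195   0.92957     0.          2.88302209]
```

```bash
python3 - <<'E'
from h import *
r.move_ptp([.555,.105,.33],quat(np.radians(91.7)))
cap("wrist","w_tray1")
r.move_ptp([.545,-.29,.26],quat(np.radians(70.8)))
a=cap("wrist","w_rake1"); import pickle; pickle.dump(a,open("w1.pkl","wb"))
print(monitor.sense()["t"])
E
```

```text
4.2167
```

View pics/w_tray1.png

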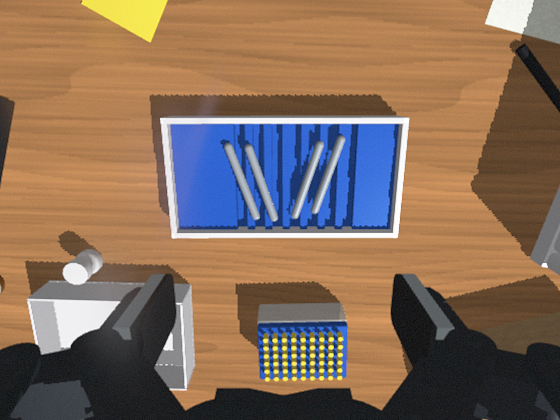

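View pics/w_rake1.png

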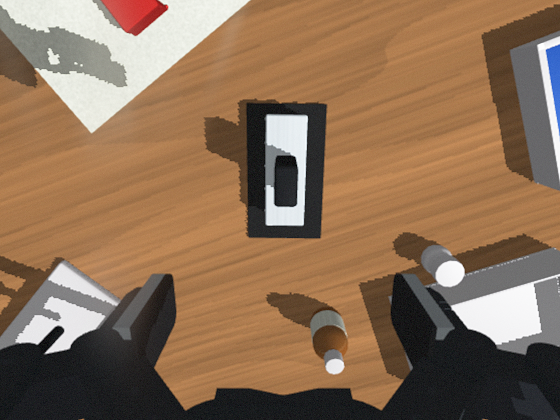

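Tray wrist view: the tray is at (285,178) with four rods on the grooves and the wide bare strip at the left. Rake wrist view: mat at (287,170), head at columns 265–308, handle at (287,182). I take a second wrist position for height.

```bash
python3 - <<'E'
from h import *
import pickle
y=np.radians(70.8)
d=np.array([np.cos(y),np.sin(y)])
p=np.array([.545,-.29])-.07*d
r.move_ptp([*p,.26],quat(y))
b=cap("wrist","w_rake2"); pickle.dump(b,open("w2.pkl","wb"))
a=pickle.load(open("w1.pkl","rb"))
A=cv2.resize(a["bgr"][90:250,230:340],None,fx=3.5,fy=3.5,interpolation=cv2.INTER_CUBIC)
e=proj(b,[.545,-.29,.05]).astype(int);print(e)
x0,y0=e[0]-55,e[1]-80
B=cv2.resize(b["bgr"][max(y0,0):y0+160,x0:x0+110],None,fx=3.5,fy=3.5,interpolation=cv2.INTER_CUBIC);print(x0,y0)
cv2.imwrite("pics/ab.png",np.hstack([A,B[:A.shape[0]]]) if A.shape[0]==B.shape[0] else B)
E
```

```text
[355 176]
300 96
```

View pics/ab.png

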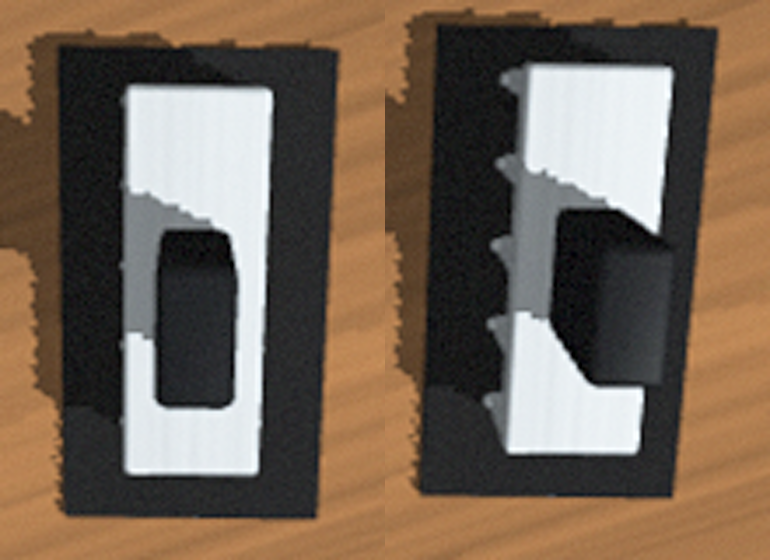

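```bash
python3 - <<'E'
from h import *
import pickle
a=pickle.load(open("w1.pkl","rb"));b=pickle.load(open("w2.pkl","rb"))
S={"head":([(127,88),(271,88),(258,474),(127,474)],[(142,66),(287,66),(255,453),(125,453)]),
"handle":([(162,267),(236,267),(231,408),(157,408)],[(218,248),(287,248),(276,384),(210,384)]),
"mat":([(60,46),(337,50),(317,518),(65,515)],[(52,28),(333,29),(287,497),(36,492)])}
for n,(A,B) in S.items():
    P=[]
    for u,v in zip(A,B):
        x,e=tri([ray(a,np.array(u)/3.5+[230,90]),ray(b,np.array(v)/3.5+[300,96])]);P.append(x)
    P=np.array(P)*1000
    l=(P[0]+P[1]-P[2]-P[3])/2; w=(P[1]+P[2]-P[0]-P[3])/2
    print(n,np.round(P.mean(0),1),"z",np.round(P[:,2],1),"len",np.round(np.linalg.norm(l[:2]),1),"w",np.round(np.linalg.norm(w[:2]),1),"ang",np.degrees(np.arctan2(l[1],l[0])),np.degrees(np.arctan2(w[1],w[0])),e)
E
```

```text
head [ 544.3 -285.3   40.7] z [37.3 38.6 42.6 44.1] len 110.1 w 38.9 ang 160.1003549894876 70.49036372561422 [2.9981594239265874e-05, 2.9981594239236095e-05]
handle [ 544.5 -285.5   99.3] z [ 99.4  94.2  97.6 105.8] len 33.0 w 17.9 ang 158.9778200390467 65.3534995370177 [0.00037262579578403943, 0.0003726257957838779]
mat [ 553.7 -288.7    2. ] z [-1.5  5.2  1.3  3. ] len 148.9 w 82.9 ang 160.29022743180008 69.9376698176485 [0.00038207173866205583, 0.00038207173866189694]
```

Heights agree with the text: head top 41 mm, handle top 99 mm, mat 2–4 mm. The rake centre is (0.544,-0.285), angle -20°. Grasp now.

```bash
python3 - <<'E'
from h import *
y=np.radians(70.1)
r.move_ptp([.5444,-.2853,.16],quat(y))
print(r.line_to([.5444,-.2853,.052],v=.12,stop_force=10))
s=monitor.sense();print(s["position"],s["force"],s["t"])
r.command_gripper(0.0)
s=monitor.sense();print(s["position"],s["force"],s["t"],s["gripper_width"])
for f in range(3): r.pause(.05);print(monitor.sense()["force"])
r.line_to([.5444,-.2853,.10],v=.12)
s=monitor.sense();print(s["position"],s["force"],s["t"],s["gripper_width"])
cap("side","grasp_s");cap("wrist","grasp_w")
E
python3 -c "
import cv2;s=cv2.imread('pics/grasp_s.png');cv2.imwrite('pics/g.png',cv2.resize(s[200:380,260:460],None,fx=3,fy=3))"
```

```text
False
[ 0.54518503 -0.2859472   0.05300336] [-0.78202811 -0.71165743  0.41904497] 6.2667
[ 0.54454823 -0.28532618  0.0522773 ] [-0.71949243  1.18473932  1.515403  ] 6.875 0.019493179373799796
[-0.58711674  0.45650322  2.31154158]
[-0.50827397  0.17937793  1.56576693]
[-0.65941497  0.16025088  3.71556991]
[ 0.5440928  -0.2851139   0.09959873] [-0.0909038  -0.71037562 -3.13967871] 7.575 0.019370363913006946
```

View pics/g.png

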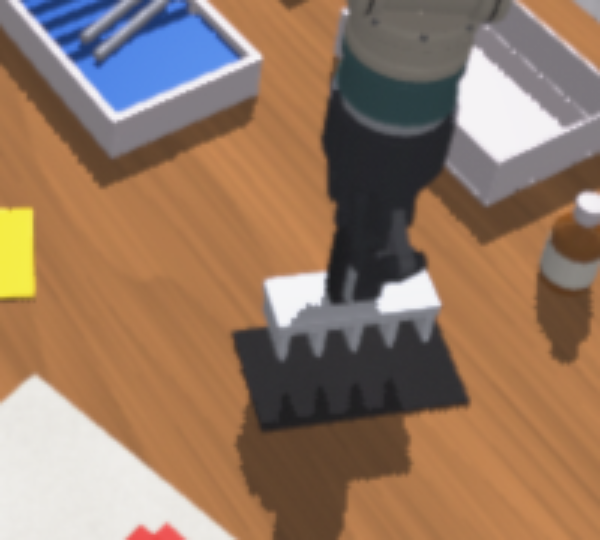

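View pics/grasp_w.png

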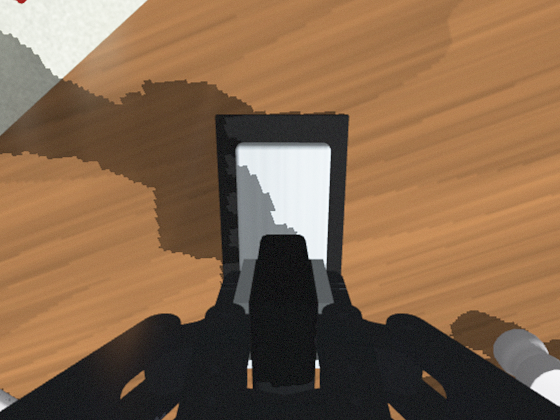

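Rake held and upright: side view shows it lifted above the mat at (350,310 in the crop), wrist view shows it level. Now look at the tray from the wrist on the way over.

```bash
python3 - <<'E'
from h import *
import pickle
r.line_to([.5444,-.2853,.17],v=.2)
y=np.radians(91.7)
r.move_ptp([.585,.06,.30],quat(y))
r.pause(.15)
a=cap("wrist","w_tray2");pickle.dump(a,open("wt2.pkl","wb"))
s=monitor.sense();print(s["position"],s["force"],s["ft_torque"],s["t"])
F=[]
for i in range(6): r.pause(.03);F.append(monitor.sense()["force"])
print(np.round(F,2))
t=cap("top","top2")
E
```

```text
[0.58491354 0.05887796 0.29928189] [ 0.51586056 -0.81624628 -1.53723351] [0.02527049 0.02853271 0.04423459] 9.7583
[[-0.34 -1.15 -2.49]
 [ 0.54 -0.03 -1.7 ]
 [-0.33 -0.42 -2.19]
 [-0.24 -0.14 -1.74]
 [ 0.98 -0.33 -1.87]
 [-0.86  0.04 -2.52]]
```

View pics/w_tray2.png

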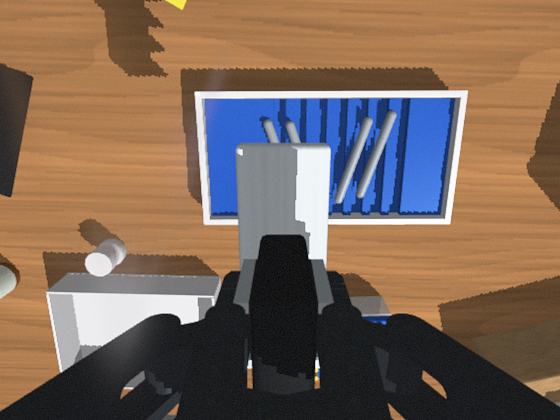

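Rim corners in the wrist view are at about (195,93), (467,91), (449,223), (205,224); I find them precisely by mask.

```bash
python3 - <<'E'
from h import *
import pickle
a=pickle.load(open("wt2.pkl","rb"))
hs=cv2.cvtColor(a["bgr"],cv2.COLOR_BGR2HSV)
m=((hs[...,2]>225)&(hs[...,1]<40)).astype(np.uint8)*255
# outer rim edges: scan
def fit(pts,z=.042):
    P=np.array([onplane(a,p,z)[:2] for p in pts]); 
    vx,vy,x,y=cv2.fitLine(P.astype(np.float32)*1000,cv2.DIST_HUBER,0,.01,.01).ravel(); return np.array([x,y]),np.array([vx,vy])
top=[(u,np.where(m[80:110,u])[0][0]+79.5) for u in range(205,460,4) if m[80:110,u].any()]
bot=[(u,np.where(m[205:232,u])[0][-1]+205.5) for u in list(range(210,235,2))+list(range(335,445,4)) if m[205:232,u].any()]
lef=[(np.where(m[v,185:225])[0][0]+184.5,v) for v in range(98,218,3) if m[v,185:225].any()]
rig=[(np.where(m[v,430:475])[0][-1]+430.5,v) for v in range(98,218,3) if m[v,430:475].any()]
L=[fit(x) for x in (top,rig,bot,lef)]
for l in L: print(l[0],np.degrees(np.arctan2(l[1][1],l[1][0])))
C=[]
for i in range(4):
    p,d=L[i];q,e=L[(i+1)%4]; s=np.linalg.solve(np.stack([d,-e],1),q-p);C.append(p+d*s[0])
C=np.array(C);print(C, "sides",[np.linalg.norm(C[i]-C[i-1]) for i in range(4)],"centre",C.mean(0))
E
```

```text
[504.31424  79.04581] -88.08988
[570.996  248.8419] 1.9596783
[648.0314   116.175285] -88.06097
[579.4248   -31.488295] 1.8544264
[[498.73398  246.36938 ]
 [643.45593  251.32121 ]
 [652.94995  -29.10775 ]
 [508.0776   -33.798313]] sides [np.float32(280.32346), np.float32(144.80664), np.float32(280.5896), np.float32(144.94826)] centre [575.8044  108.69614]
```

```bash
python3 - <<'E'
from h import *
import pickle
a=pickle.load(open("wt2.pkl","rb"))
z=.2993-.048+.037
for p in [(237,146),(330,146)]: print(onplane(a,p,z))
s=cap("side","side2")
S={"tray":[(.5758,.1087),(.5729,.1043)]}
v=s["bgr"].copy()
def corners(c,ang,l,w,z):
    x=np.array([np.cos(ang),np.sin(ang)]);y=np.array([-x[1],x[0]])
    return [np.append(np.array(c)+sx*w/2*x+sy*l/2*y,z) for sx,sy in((1,1),(1,-1),(-1,-1),(-1,1))]
V=cv2.resize(v,None,fx=4,fy=4,interpolation=cv2.INTER_CUBIC)
for c,col in((S["tray"][0],(0,0,255)),(S["tray"][1],(0,255,0))):
    for p in corners(c,np.radians(1.85),.282,.146,.042):
        u=proj(s,p);print(u);cv2.circle(V,tuple((u*4+2).astype(int)),4,col,-1)
for c,col in(((.5537,-.2887),(0,0,255)),((.5492,-.2931),(0,255,0))):
    for p in corners(c,np.radians(-19.9),.084,.150,.004):
        u=proj(s,p);print(u);cv2.circle(V,tuple((u*4+2).astype(int)),4,col,-1)
cv2.imwrite("pics/ss.png",V[620:1000,960:1400]); cv2.imwrite("pics/ss2.png",V[1150:1400,1320:1700])
E
```

```text
[0.52979697 0.0387653  0.2883    ]
[0.52871598 0.07703125 0.2883    ]
[287.58608587 159.04954159]
[346.95286966 218.5008061 ]
[296.98948868 240.08494064]
[241.62949989 175.33475484]
[287.4602155  160.17228405]
[346.99561177 219.97100409]
[296.86964766 241.69735553]
[241.36663758 176.55137581]
[402.91961178 300.6621222 ]
[416.42534777 333.03366978]
[346.44619639 342.8079215 ]
[336.63717909 309.30222739]
[402.59280169 302.88967743]
[416.13755095 335.53177358]
[345.8453713  345.39692449]
[336.02965863 311.60594111]
```

View pics/ss.png

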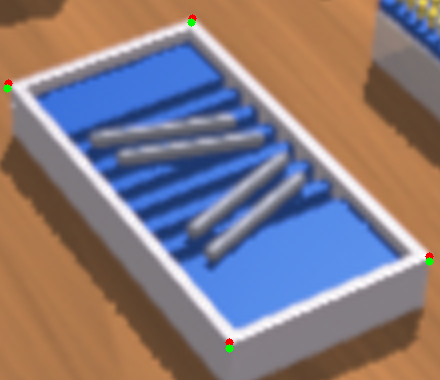

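View pics/ss2.png

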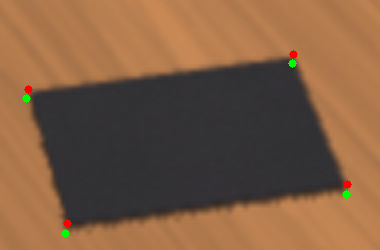

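Check of the wrist calibration: the held head's centre is seen within 1 mm of where the TCP says, so I trust the wrist view. Top and wrist differ by 3–4 mm on the tray, so I look again close up, hovering over the start strip.

```bash
cat >> h.py <<'E'
TA=np.radians(1.85); TC=np.array([.5752,.1075])
def T(x,y,z): 
    return [*(TC+x*np.array([np.cos(TA),np.sin(TA)])+y*np.array([-np.sin(TA),np.cos(TA)])),z]
def toT(p):
    d=np.array(p[:2])-TC; return np.array([d@[np.cos(TA),np.sin(TA)],d@[-np.sin(TA),np.cos(TA)]])*1000
E
python3 - <<'E'
from h import *
import pickle
q=quat(np.pi/2+TA)
r.move_ptp(T(0,-.106,.150),q)
r.line_to(T(0,-.106,.100),v=.1)
r.pause(.1)
a=cap("wrist","w_tray3");pickle.dump(a,open("wt3.pkl","wb"))
s=monitor.sense();print(s["position"],toT(s["position"]),s["force"],s["t"])
E
```

```text
[0.5796681  0.00153309 0.10113076] [   1.04484269 -106.05592481] [-0.21924112  0.19127514 -2.20807111] 11.5417
```

View pics/w_tray3.png

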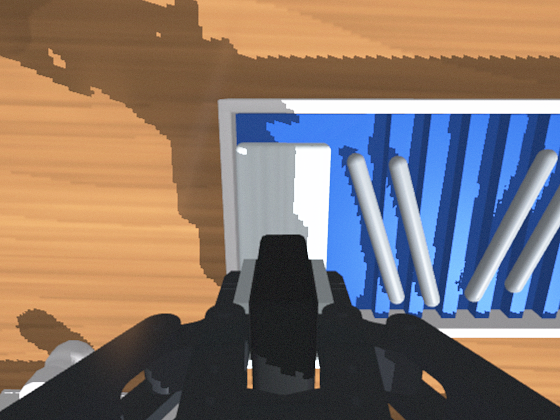

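```bash
python3 - <<'E'
from h import *
import pickle
a=pickle.load(open("wt3.pkl","rb"))
f=lambda p,z:np.round(toT(onplane(a,p,z)),1)
print("outer TL exp -73,-141",f((219,100),.042),"outer top",f((400,99.5),.042),f((540,99.5),.042),"outer bottom exp 73",f((500,337.5),.042))
print("left outer lower",f((224,230),.042),"inner",f((237,115),.042), f((239.5,230),.042))
for z in(.028,.032,.036): print("groove1 start exp -59.5",f((376,116),z),f((413,116),z),"g2 -37.5", f((451,116),z),f((489,116),z))
print("rod ends",f((358,158),.040),f((398,160),.042))
print("head", f((237,146),.090),f((330,146),.090))
A=cv2.resize(a["bgr"][90:180,210:500],None,fx=2.7,fy=2.7,interpolation=cv2.INTER_CUBIC);cv2.imwrite("pics/z3.png",A)
E
```

```text
outer TL exp -73,-141 [ -71.9 -139. ] outer top [-72.2 -44.6] [-72.3  28.3] outer bottom exp 73 [73.3 32.8]
left outer lower [   0.4 -139.8] inner [ -64.3 -129.9] [   0.4 -130.8]
groove1 start exp -59.5 [-63.1 -53.1] [-63.1 -32.2] g2 -37.5 [-63.1 -10.8] [-63.1  10.7]
groove1 start exp -59.5 [-63.3 -54.1] [-63.3 -33.6] g2 -37.5 [-63.3 -12.5] [-63.3   8.5]
groove1 start exp -59.5 [-63.5 -55.1] [-63.5 -34.9] g2 -37.5 [-63.5 -14.3] [-63.6   6.4]
rod ends [-41.2 -64.3] [-40.5 -42.7]
head [ -54.4 -124.6] [-54.5 -86.2]
```

View pics/z3.png

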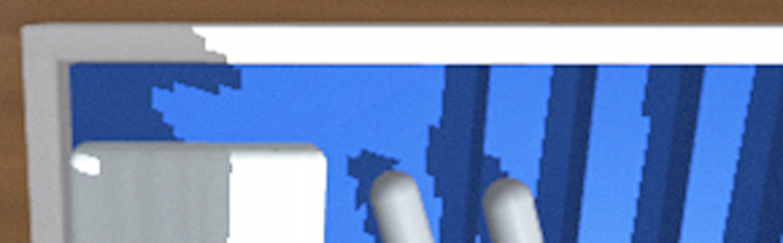

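Close up, the rim edge and the groove edge both put the tray 1.4 mm further in +y, agreeing with the first wrist measure. I adopt (0.5757,0.1089). Now feel for the bed.

```bash
sed -i 's/TC=np.array(.*/TC=np.array([.5757,.1089])/' h.py
cat >> h.py <<'E'
def F(n=4):
    L=[]
    for i in range(n): L.append(monitor.sense()["force"]); r.pause(.012)
    return np.mean(L,0)
E
python3 - <<'E'
from h import *
f0=F(10);print("f0",f0)
print(r.line_to(T(0,-.1065,.088),v=.04,stop_force=5))
hit=r.line_to(T(0,-.1065,.070),v=.008,stop_force=2.5)
s=monitor.sense();print(hit,s["position"],toT(s["position"]),s["t"])
f=F(8);print(f-f0, monitor.sense()["position"],monitor.sense()["ft_torque"])
E
```

```text
f0 [-0.0126463  -0.16759039 -2.12597352]
False
True [0.57908955 0.00241659 0.07980352] [-4.98219863e-02 -1.06537334e+02] 13.2333
[ 0.57064827 -0.4399756   5.51698415] [0.57906297 0.00244654 0.07976538] [-0.02123776 -0.19908902 -0.00951481]
```

Contact: bed at about 32 mm (within 28–36), load 5.5 N. Trim the load to about 3.5 N and start the stroke in short steps.

```bash
cat > comb.py <<'E'
from h import *
import json,os,sys
f0=np.array([-0.01,-0.17,-2.126]); yd=np.array([-np.sin(TA),np.cos(TA)])
st=json.load(open("st.json")) if os.path.exists("st.json") else {"y":-.1065,"z":.0799}
log=[]
def trim(f,g=.5,tgt=4.0):
    st["z"]+=float(np.clip((f[2]-tgt)/8e3*g,-.0003,.0003))
def go(y,v=.04,sf=None):
    hit=r.line_to(T(0,y,st["z"]),v=v,stop_force=sf)
    f=F(3)-f0; p=monitor.sense()
    fy=f[:2]@yd
    log.append((y*1e3,toT(p["position"])[1],st["z"]*1e3,p["position"][2]*1e3,f[2],fy,hit))
    return hit,f,fy,toT(p["position"])[1]/1e3
def sweep(yend,step=.006,v=.04,sf=7.,fmax=6.,tmax=12.):
    t0=monitor.sense()["t"];back=0
    while st["y"]<yend-1e-6 and monitor.sense()["t"]-t0<tmax and back<6:
        yn=min(st["y"]+step,yend)
        hit,f,fy,yp=go(yn,v,sf)
        if hit or abs(fy)>fmax:
            back+=1
            log.append(("BACK",))
            hit,f,fy,yp=go(yp-.007,.05); trim(f); st["y"]=yp
        else: st["y"]=yn; trim(f)
    json.dump(st,open("st.json","w"))
    for l in log: print(*[("%.2f"%x if isinstance(x,float) else x) for x in l])
    print("t",monitor.sense()["t"])
E
python3 - <<'E'
from comb import *
for k in range(2):
    h,f,fy,y=go(-.1065); trim(f,.8)
sweep(-.0945)
E
```

```text
-106.50 -106.55 79.90 79.98 4.71 -0.15 False
-106.50 -106.53 79.97 80.03 4.12 0.37 False
-100.50 -100.40 79.98 80.01 4.58 -1.43 False
-94.50 -93.99 80.02 80.00 4.58 -0.52 False
t 14.5
```

```bash
python3 - <<'E'
from comb import *
sweep(-.040,sf=6.)
cap("wrist","s1");cap("side","s1s")
E
python3 -c "
import cv2;s=cv2.imread('pics/s1s.png');cv2.imwrite('pics/g1.png',cv2.resize(s[150:270,230:370],None,fx=4,fy=4))"
```

```text
-88.50 -87.96 80.06 80.00 4.31 -0.59 False
-82.50 -82.00 80.07 80.05 4.26 -0.39 False
-76.50 -75.97 80.09 80.03 3.50 -0.62 False
-70.50 -69.99 80.06 80.03 3.94 -0.43 False
-64.50 -63.75 80.06 80.02 3.94 -0.46 False
-58.50 -58.06 80.05 80.03 4.54 -0.76 False
-52.50 -52.14 80.09 80.07 4.09 -0.82 False
-46.50 -45.83 80.09 80.05 3.30 -0.13 False
-40.50 -39.99 80.05 80.06 4.41 -0.42 False
-40.00 -39.93 80.07 80.05 4.28 -1.39 False
t 17.7
```

View pics/s1.png

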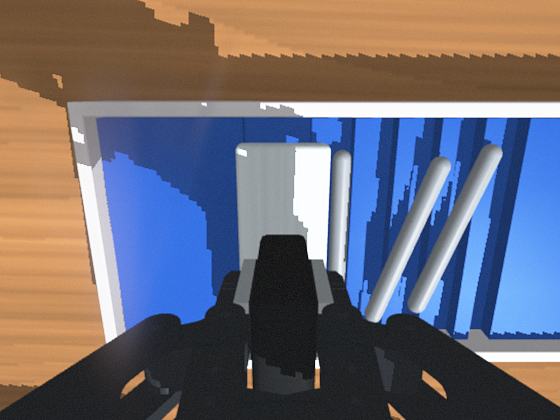

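View pics/g1.png

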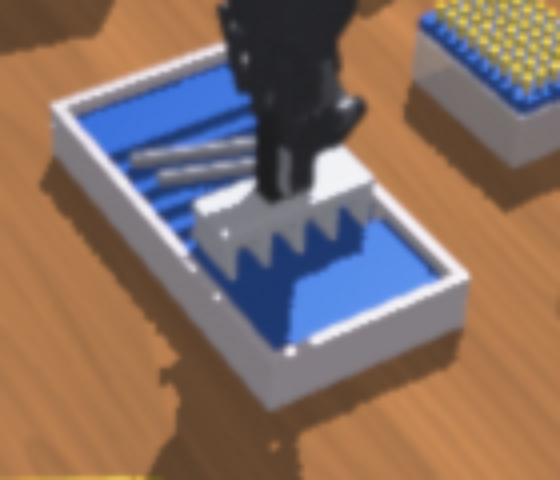

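The rake is moving well at about 4 N and 1 N drag. One rod lies straight in front of the blades (col 343); the others are still ahead. Continue.

```bash
python3 - <<'E'
from comb import *
sweep(.020,sf=6.)
cap("wrist","s2")
E
```

```text
-34.00 -33.62 80.09 80.08 3.70 -0.31 False
-28.00 -27.44 80.07 80.04 3.79 -0.08 False
-22.00 -21.39 80.06 80.07 3.49 0.52 False
-16.00 -15.61 80.03 80.07 4.16 -0.99 False
-10.00 -9.53 80.04 80.04 3.59 -0.73 False
-4.00 -3.51 80.01 80.03 4.02 -0.13 False
2.00 2.58 80.01 80.01 3.92 -0.40 False
8.00 8.43 80.01 80.01 4.45 -0.97 False
14.00 14.52 80.04 80.01 3.75 -1.18 False
20.00 20.60 80.02 80.01 4.33 0.02 False
t 21.05
```

View pics/s2.png

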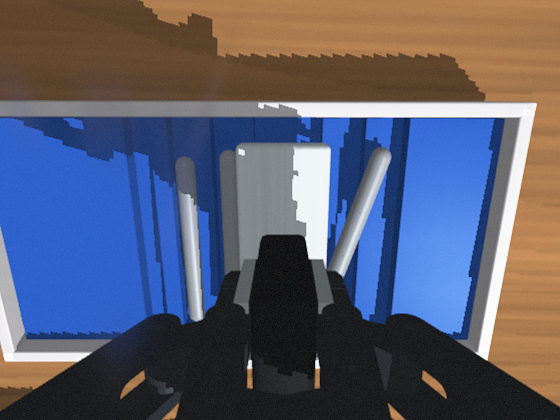

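Two rods lie in grooves behind the rake (cols 185, 228), one is still askew ahead (col 385), one is hidden. Continue to the end strip.

```bash
python3 - <<'E'
from comb import *
sweep(.085,sf=6.)
a=cap("wrist","s3")
E
```

```text
26.00 26.35 80.04 80.05 4.11 -0.96 False
32.00 32.49 80.05 80.02 3.97 -0.60 False
38.00 38.49 80.05 80.03 3.92 -0.81 False
44.00 44.67 80.04 80.02 4.51 -0.13 False
50.00 50.44 80.07 80.07 3.49 -0.10 False
56.00 56.45 80.04 80.03 4.10 -0.18 False
62.00 62.52 80.05 80.04 3.20 -0.52 False
68.00 68.54 80.00 80.02 4.10 -0.52 False
74.00 74.46 80.00 80.02 3.86 -1.01 False
80.00 80.45 79.99 80.03 4.78 -1.01 False
85.00 85.40 80.04 80.04 4.74 -0.65 False
t 24.65
```

View pics/s3.png

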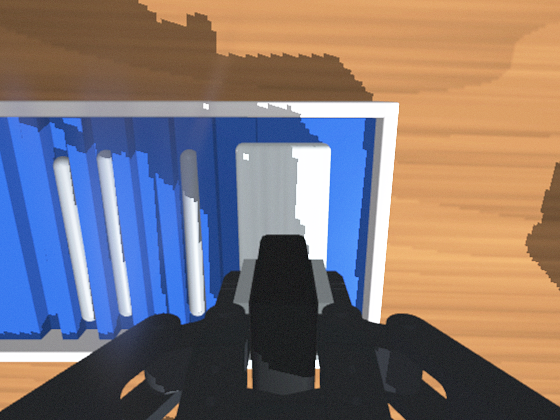

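```bash
python3 - <<'E'
from h import *
import json
a=cap("wrist","s3b")
f=lambda p,z:np.round(toT(onplane(a,p,z)),1)
print("outer TR exp -73,141",f((398.5,102.5),.042),"inner exp 134",f((384,119),.042),f((378,230),.042),f((380,300),.042))
print("rods",[f(p,.032+.0) for p in [(75,240),(116,240),(194,240)]])
print("head",f((330.5,146),.069),f((236,146),.069),toT(monitor.sense()["position"]))
cv2.imwrite("pics/z4.png",cv2.resize(a["bgr"][90:250,320:420],None,fx=5,fy=3.7,interpolation=cv2.INTER_CUBIC))
E
```

```text
outer TR exp -73,141 [-72.5 140.1] inner exp 134 [-64.9 133.9] [ -8.9 135.2] [ 32.2 139.4]
rods [array([  0.8, -28.8]), array([ 0.7, -6.2]), array([ 0.7, 36.8])]
head [-55.6 105.5] [-55.6  66.5] [1.29849176e-02 8.54089003e+01]
```

View pics/z4.png

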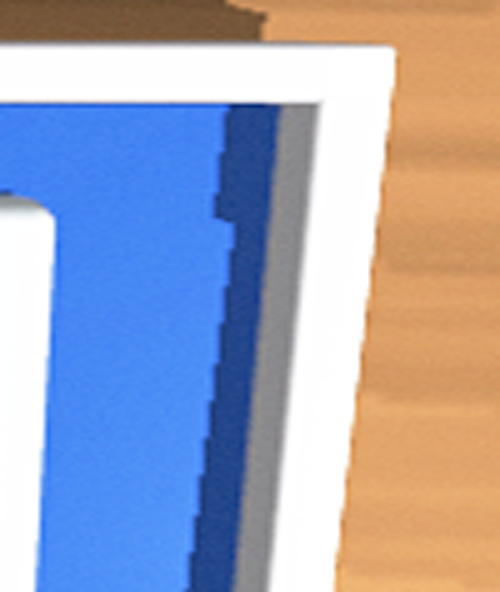

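End wall inner face reads 134 mm, as expected, so the frame holds within 1 mm. Rods sit at y = -29, -6 and 37 (grooves -31, -9, 35). The fourth is under the rake. Finish onto the end strip.

```bash
python3 - <<'E'
from comb import *
sweep(.1088,sf=5.)
a=cap("wrist","s4")
E
```

```text
91.00 91.42 80.09 80.08 4.04 -0.41 False
97.00 97.53 80.09 80.07 4.28 -0.55 False
103.00 103.54 80.11 80.11 3.65 -0.41 False
108.80 109.28 80.09 80.10 4.06 -0.64 False
t 26.0417
```

View pics/s4.png

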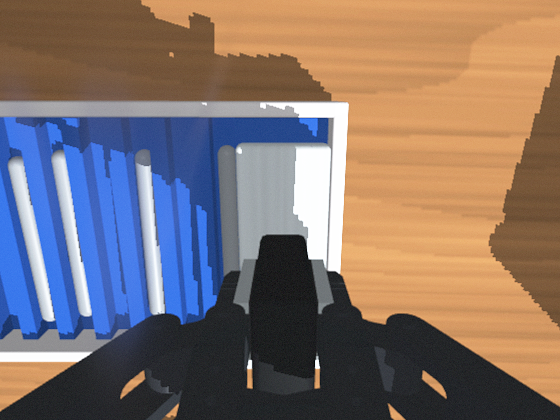

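The rake is on the end strip and four rods show behind it (cols 18, 62, 145, 228). Lift and check that all are down.

```bash
python3 - <<'E'
from h import *
r.line_to(T(0,.1085,.16),v=.1)
r.line_to(T(.02,.12,.25),v=.2)
a=cap("wrist","c1");t=cap("top","c1t");s=cap("side","c1s")
f=lambda p,z:np.round(toT(onplane(a,p,z)),1)
import pickle;pickle.dump(a,open("c1.pkl","wb"))
print(monitor.sense()["t"],monitor.sense()["gripper_width"])
A=cv2.resize(s["bgr"][155:255,235:355],None,fx=3.3,fy=4,interpolation=cv2.INTER_CUBIC)
B=cv2.resize(t["bgr"][140:230,185:320],None,fx=2.9,fy=4,interpolation=cv2.INTER_CUBIC)
cv2.imwrite("pics/c1x.png",np.hstack([A[:360],B[:360]]))
E
```

```text
27.8083 0.019204186550172316
```

View pics/c1.png

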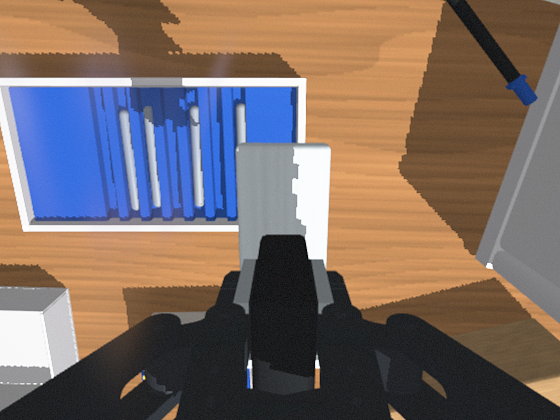

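View pics/c1x.png

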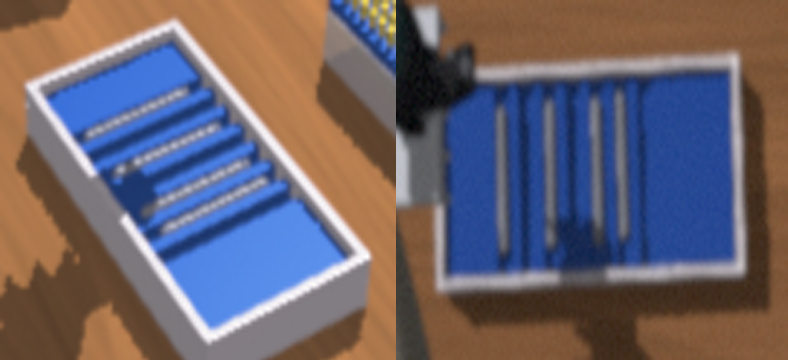

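All four rods are straight and recessed in four separate grooves in all three views (wrist cols 127, 152, 196, 241). Now take the rake back, with a check over the mat.

```bash
python3 - <<'E'
from h import *
import pickle
q=quat(np.radians(70.1))
r.move_ptp([.5537,-.2887,.20],q)
r.line_to([.5537,-.2887,.075],v=.15); r.pause(.15)
a=cap("wrist","p1");pickle.dump(a,open("p1.pkl","wb"))
s=monitor.sense();print(s["position"],s["t"])
cv2.imwrite("pics/p1z.png",cv2.resize(a["bgr"][80:290,190:380],None,fx=4,fy=2.8,interpolation=cv2.INTER_CUBIC))
E
```

```text
[ 0.55458517 -0.28925624  0.07631932] 30.8833
```

View pics/p1z.png

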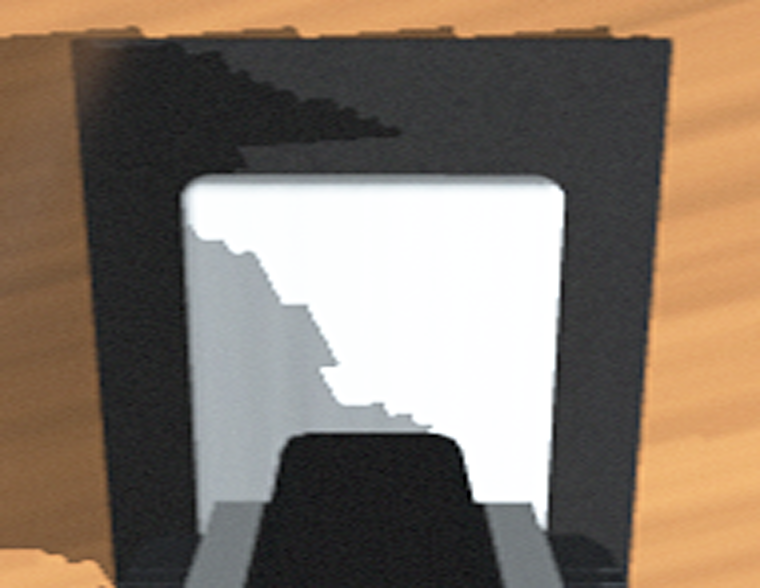

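```bash
python3 - <<'E'
from h import *
import pickle
a=pickle.load(open("p1.pkl","rb"))
c=np.array([.5545,-.2892]);A=np.radians(-19.9)
f=lambda p,z:np.round(np.array([[np.cos(A),np.sin(A)],[-np.sin(A),np.cos(A)]])@(onplane(a,p,z)[:2]-c)*1000,1)
for p in [(208,93.6),(357.75,93.6),(219,288.9),(347.75,288.9)]: print("mat",f(p,.004))
for p in [(235.5,143.6),(331,143.6)]: print("head",f(p,.0653))
E
```

```text
mat [-76.  -41.5]
mat [-76.   41.4]
mat [ 45.4 -41.6]
mat [45.3 42.2]
head [-56.3 -19.4]
head [-56.4  19.8]
```

Relative to the rake, the mat end reads -76 mm (should be -75) and its sides ±42 mm, so it is centred within 1 mm. Lower until contact, release and withdraw.

```bash
python3 - <<'E'
from h import *
r.line_to([.5537,-.2888,.057],v=.05,stop_force=6)
f0=F(6)
h=r.line_to([.5537,-.2888,.047],v=.008,stop_force=2.5)
s=monitor.sense();f=F(6);print(h,s["position"],f-f0)
r.command_gripper(.085)
s=monitor.sense();print(s["position"],s["gripper_width"],s["t"])
r.line_to([.5537,-.2888,.18],v=.12)
y=np.radians(70.1)
r.move_ptp([.5537,-.2888,.26],quat(y)); r.pause(.1)
a=cap("wrist","e1");s=cap("side","e1s")
import pickle;pickle.dump(a,open("e1.pkl","wb"))
print(monitor.sense()["t"])
A=cv2.resize(a["bgr"][80:250,220:350],None,fx=3.2,fy=3.2,interpolation=cv2.INTER_CUBIC)
B=cv2.resize(s["bgr"][265:350,325:425],None,fx=3.7,fy=3.7,interpolation=cv2.INTER_CUBIC)
o=np.zeros((544,A.shape[1]+B.shape[1],3),np.uint8);o[:,:A.shape[1]]=A;o[:B.shape[0],A.shape[1]:]=B
cv2.imwrite("pics/e1x.png",o)
E
```

```text
True [ 0.55364796 -0.28882578  0.05218817] [-0.37349859 -0.07638618  7.21569881]
[ 0.55228585 -0.28788449  0.05057813] 0.08474466666300093 32.85
34.6917
```

View pics/e1x.png

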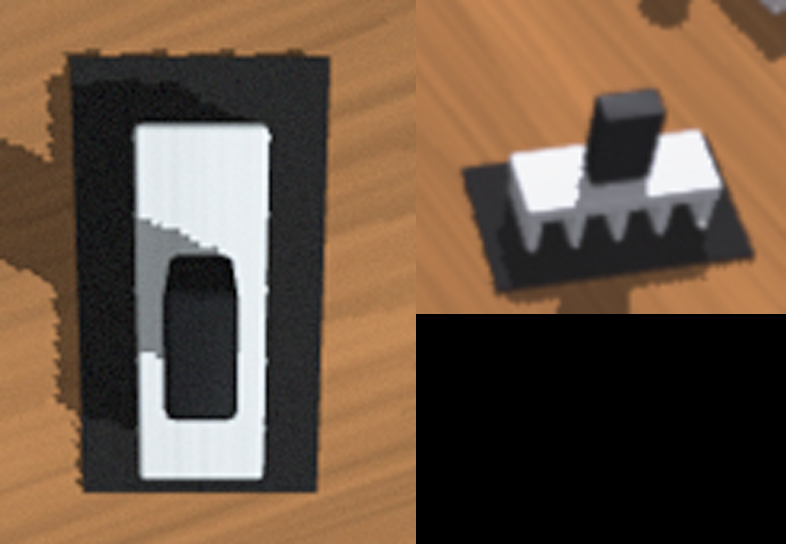

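Rake is standing upright on its mat; both views agree. Compute the centring, and take one last clear look at the tray.

```bash
python3 - <<'E'
from h import *
import pickle
a=pickle.load(open("e1.pkl","rb"))
g=lambda L,z:np.array([onplane(a,np.array(p)/3.2+[220,80],z) for p in L]).mean(0)*1000
H=g([(135,124),(268,124),(265,478),(140,478)],.041);M=g([(68,57),(329,57),(317,490),(83,490)],.004)
d=(H-M)[:2];A=np.radians(-19.9);print(H,M,"offset in mat frame",d@[np.cos(A),np.sin(A)],d@[-np.sin(A),np.cos(A)])
r.move_ptp([.585,.02,.26],quat(np.pi/2+TA)); r.pause(.1)
b=cap("wrist","e2"); print(monitor.sense()["t"])
r.move_ptp([.5,.0,.35],quat(np.pi/2+TA)); t=cap("top","e2t")
E
```

```text
[ 553.71229349 -288.14310007   41.        ] [ 553.07004814 -288.86623501    4.        ] offset in mat frame 0.3577553363915107 0.8985623785698634
36.025
```

View pics/e2.png

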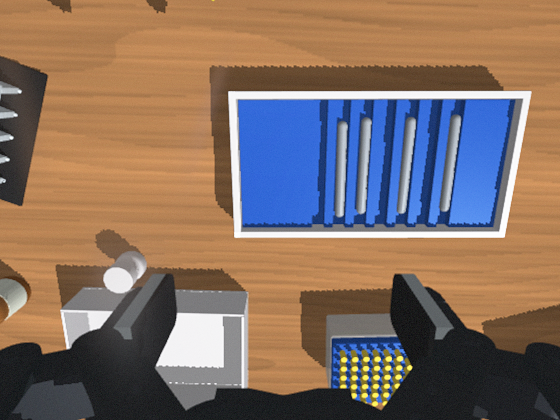

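View pics/e2t.png

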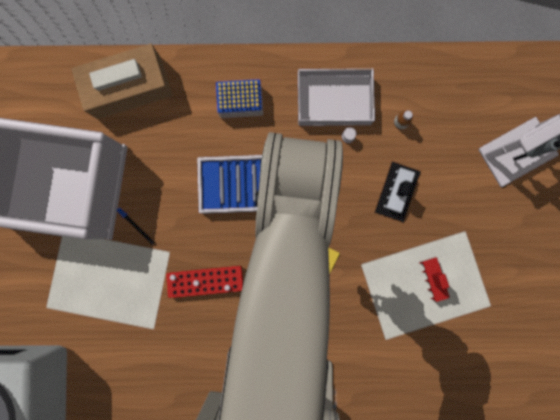

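Four rods lie parallel in four separate grooves (wrist cols 341, 364, 408, 450). The rake is within 1 mm of the mat's centre, and the jar (349,135) and marker (120,212) are where they were. Handing in.

```bash
python3 - <<'E'
from plant import r,monitor
r.close_job(); print(monitor.sense()["t"])
E
```

```text
the job is handed in; nothing more can be done
the job is handed in; nothing more can be done
```

I combed all four rods into separate grooves and stood the rake back on its mat, then handed the job in a little after the 36 s mark, within the 64 s limit.

- **Combing:** I felt the bed at about 32 mm and drew the rake from tray y = -106.5 to 109.3 mm. The load at the end of each 6 mm step was 3.2 to 4.8 N (5.5 N at first touch). No rod caught, so I never had to back off.
- **Rods:** the last wrist picture shows four parallel rods in four separate grooves. Three measured in the grooves at y = -31, -9 and 35 mm; the fourth, judged by eye, is in the one at 79 mm. I judged that they are fully down from the pictures; I did not measure it.
- **Rake:** it stands upright and let go, 0.4 mm and 0.9 mm off the mat's centre. It touched down on the mat at about 7 N.
- **Other things:** the jar and marker look unmoved in the top view, and the gripper did not touch the rods.
- **Disagreement:** the top and wrist cameras differed by 4 to 6 mm on where the tray and mat are. I used the wrist camera, because it saw the held rake within 1 mm of the arm's own position and matched the tray's edges close up.

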